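# Clear the cutting board and line the bench scraper up over the shortbread

## Robot

A 6-joint arm with a two-finger parallel gripper is mounted at the origin on the work surface. World frame = base frame: x ahead of the robot, y to its left, z up, the work surface at z = 0. Lengths are in m, angles in rad, forces in N, time in s.
With the tool pointing down it reaches from about 0.425 to 0.95 m from the base axis. Payload 3.5 kg.
Tool frame: the origin (TCP) lies on the centre line of the jaws, within the pads' length; the fingertips stand 14 mm ahead of it and the grasp point (between the pads) lies 5 mm behind it; z points along the fingers, y is the line along which they close (so a half turn about z gives the same grasp; the last joint's range is limited). The gripper opens to 85 mm and grips with 20 to 120 N. Pads are 22 mm wide; open, the fingers measure 114 mm over their backs; the gripper's body (76 mm by 85 mm) begins 54 mm behind the grasp point. The pads swing forward as they close: fully open they stand 13 mm farther back than shut.
Start: joints at [-1.329, 0.286, 1.577, -0, 1.279, -0.15], TCP at [0.258, -0.624, 0.224] pointing down, gripper open.
Joint ranges: [-2.77, 2.77], [-0.9, 2.22], [0.21, 2.48], [-1.53, 4.67], [0.24, 2.81], [-2.84, 2.84]. Speed limits (rad/s): [2.79, 2.79, 3.14, 3.14, 3.14, 3.14].

## Interface

Orientations are given as a unit quaternion [w, x, y, z].
In Python, from bench import bot gives the robot as it stands.
- The arm moves only by the tool arm_command, never from a script. Its argument "increments" is a list of rows, each a list of 6 numbers: the shift along the tool's x, y, z in mm, then the turn, a rotation vector about the tool's x, y, z in rad. In form: [[tx, ty, tz, wx, wy, wz], ...]. A call has 1 to 10 rows; each row shifts and turns the commanded pose from where the row before left it, along the tool's axes as they then stand; what a row does not reach is not made up. A row lasts 1/8 s, in which the tool goes at most 62.5 mm and 10.7 degrees, less where a joint would pass 70% of its speed; a pose out of reach is approached as far as the arm can. A call with a gripper value outside its range is refused whole. "grip" is the opening, from -1 (shut) to 1 (fully open), so that 0 is half open, set as the call begins (left out, the last holds). The fingers move at their own pace and stop on an object; the grip force is fixed at half the most. Time passes only in rows, so rows that do not move let the fingers close. It gives the time, the measured TCP pose, the force, the opening and the grip force at its end, in the units of the state.
- bot.get_state(): the state, without advancing time (a new reading comes with each control period).
- bot.snapshot(name): name is "scene" or "top" or "wrist"; returns a dict with "frame" (480x640x3 uint8, red, green, blue), "intrinsics" (3x3 intrinsics, pixels), "k1" (the pictures are not rectified: a ray, as slopes to the right and down, at radius r is drawn at 1 + k1 r^2 times it, then the intrinsics apply), "R" (3x3) and "t" (3): a world point X has camera coordinates R X + t. Camera axes: x right, y down, z forward; pixel columns grow to the right and rows downward; lengths in m; the calibration is good to about 2 mm. A picture is of the moment at which its call begins. There is no depth.
- bot.finish_job(): hands the job in; it is judged then, once.
The state is a dict: "t": time; "joint_positions": joint angles; "qd": joint speeds; "tau": joint torques, N m; "tcp_pos": TCP position; "eef_rot": TCP orientation; "ft_force": force on the tool from outside, world axes, zero at the start; "wrist_torque": the same for the moment, N m; "opening": finger opening in m; "finger_force": force on a finger pad.
Only numpy, scipy, OpenCV 4.12 (cv2) and the standard library are available. Lean on these libraries where they do the work, as an engineer would, in place of code of your own. Each camera call takes 0.05 s, during which the arm holds its last target. There are 200 camera calls.

## Task

Take the bench scraper from its wooden rest and use its blade, not the fingers, to sweep all four shortbread offcuts off the cutting board into the scrap pan that stands against the board's far edge. Then carry the scraper over the things on the table to the baking sheet and hold it upright across the exact middle of the shortbread slab, lined up to halve its length, with the cutting edge about one centimetre above the top; the blade must never touch the slab. Finish while still holding it there in the gripper, ready for the cut, and leave everything else where it stands.

Things in the scene. Friction and masses are not known exactly. Their poses are not given: they have to be found in the camera images.
- scraper: bench scraper, about 220 g, standing handle up in its rest's slot; pull straight up. Steel blade 130 mm wide (its y), 2.5 mm thick (x); wooden handle 134 mm (y) x 26 mm (x), from 85 to 119 mm above the edge, to be pinched from above across its 26 mm. Origin: middle of the blade's straight lower edge; z points from edge to handle. The two faces are alike
- rest: wooden block 166 mm (its y) x 56 mm (x) x 65 mm high, fixed to the table, with one slot along its y, 136 x 6 mm, 50 mm deep, in which the scraper's blade stands on the slot's floor 15 mm above the table. Origin: centre of its underside
- board: white plastic cutting board 200 mm (its x) x 210 mm (y) x 30 mm thick, fixed to the table; its +x edge is the far one, against which the scrap pan stands. Origin: centre of its underside
- scrap_pan: empty shallow aluminium pan 150 mm (its x) x 230 mm (y), rim 22 mm high, so 8 mm below the board's top, walls and floor 3 mm; fixed, its near side 1.5 mm from the board's far edge. Origin: centre of its underside
- offcut1: loose hard shortbread offcut lying on the board, 44 x 20 mm, 12 mm thick, 12 g. Origin: centre of its underside as it lies at the start
- offcut2: loose hard shortbread offcut lying on the board, 36 x 24 mm, 12 mm thick, 12 g. Origin: centre of its underside as it lies at the start
- offcut3: loose hard shortbread offcut lying on the board, 32 x 22 mm, 12 mm thick, 12 g. Origin: centre of its underside as it lies at the start
- offcut4: loose hard shortbread offcut lying on the board, 42 x 18 mm, 12 mm thick, 12 g. Origin: centre of its underside as it lies at the start
- sheet: foil-lined aluminium baking sheet 330 mm (its x) x 240 mm (y), rim 25 mm high, walls and floor 3 mm, fixed to the table. Origin: centre of its underside
- slab: loose slab of baked shortbread with rows of small holes, lying on the baking sheet, 180 mm long (its x), 100 mm wide (y), 22 mm thick, about 300 g. Origin: centre of its underside; the cut is to go along its y axis through the origin
- bowl: white bowl, rim 120 mm across, 62 mm high. Origin: centre of its underside
- glass_dish: glass dish, rim 80 mm across, 38 mm high. Origin: centre of its underside
- cracker_plate: saucer 124 mm across with a pile of round crackers, 52 mm high in all. Origin: centre of its underside
- remote: black remote control 165 x 45 x 18 mm lying flat. Origin: centre of its underside
- jar: closed jar, 60 mm across, 95 mm high, standing between the board and the baking sheet. Origin: centre of its underside
There are look-alikes about, which are no part of the job. What is shaped like the scraper but pink is not meant.

How it is judged:
On the way:
1. all four offcuts have been swept into the scrap pan (x of offcut1 in the frame of scrap_pan between -0.075 and 0.075 m and y of offcut1 in the frame of scrap_pan between -0.115 and 0.115 m and height (world z) of each of offcut1, offcut2, offcut3, offcut4 below 0.036 m and x of offcut2 in the frame of scrap_pan between -0.075 and 0.075 m and y of offcut2 in the frame of scrap_pan between -0.115 and 0.115 m and x of offcut3 in the frame of scrap_pan between -0.075 and 0.075 m and y of offcut3 in the frame of scrap_pan between -0.115 and 0.115 m and x of offcut4 in the frame of scrap_pan between -0.075 and 0.075 m and y of offcut4 in the frame of scrap_pan between -0.115 and 0.115 m), for 0.2 s.
At the end, for the whole second after the job is handed in: All offcuts lie in the scrap pan. The fingers hold the scraper still and upright (5 deg), touching nothing else, its edge 2 to 20 mm over the slab, square across it (5 deg), its middle within 8 mm (along the slab) and 14 mm (across) of the slab's (all of step 1 and z of scraper in the frame of slab between 0.024 and 0.042 m and x of scraper in the frame of slab between -0.008 and 0.008 m and y of scraper in the frame of slab between -0.014 and 0.014 m and angle between the y axis of scraper and the y axis of slab, either way round below 0.09 rad and angle between scraper's own z axis and vertical below 0.09 rad and linear speed of scraper below 0.03 m/s and contact force between the fingers and scraper above 1 N and contact force between scraper and slab below 0.05 N and contact force between scraper and sheet below 0.05 N); the arm keeps its last pose, push and grip.
It fails at once if the scraper or the gripper touches the slab (contact force between any of scraper, the arm, the fingers and slab above 0.3 N).
It fails at once if an offcut is touched with the fingers or the arm (contact force between any of the fingers, the arm and offcut1 above 0.3 N or contact force between any of the fingers, the arm and offcut2 above 0.3 N or contact force between any of the fingers, the arm and offcut3 above 0.3 N or contact force between any of the fingers, the arm and offcut4 above 0.3 N).
It fails at once if a bystander or the slab is pushed out of its place or tipped (distance of any of bowl, glass_dish, cracker_plate, remote, jar from where it was at the start of the episode above 0.015 m or distance of slab from where it was at the start of the episode above 0.01 m or angle between any of bowl, glass_dish, cracker_plate, remote, jar's own z axis and vertical above 0.25 rad).
It also fails if it takes over 64 s, if anything falls off the work surface, if the arm or the gripper's body presses on something with over 40 N, if the wrist force passes 120 N, or if a joint passes its speed limit or range.

## Working session

There is one attempt and no reset: what is moved stays moved. The work goes in short steps, Python scripts to look and compute and a tool call to move; the robot and the scene stay as the last step left them, time stands still between calls to the robot, and variables do not carry over. Pictures are saved under pics/ and viewed, at most 12 in all, crops included, and the job is handed in when it is done.

Besides the shell and the picture viewer there is one more tool, called as name(argument=value, ...) on one line, values as JSON. arm_command: Moves the arm, as the interface text tells. Its arguments: {"type":"object","properties":{"increments":{"type":"array"},"grip":{"type":"number"}},"required":["increments"]}

```bash
ls; mkdir -p pics; cat > h.py <<'E'
import numpy as np, cv2, pickle
from bench import bot
def snap(n,f=None):
    s=bot.snapshot(n)
    if f: cv2.imwrite('pics/'+f,cv2.cvtColor(np.asarray(s['frame']),cv2.COLOR_RGB2BGR)); pickle.dump(s,open('pics/'+f+'.pkl','wb'))
    return s
def load(f): return pickle.load(open('pics/'+f+'.pkl','rb'))
def ray(s,uv):
    K=np.array(s['intrinsics'],float);R=np.array(s['R']);t=np.array(s['t'])
    p=np.atleast_2d(np.asarray(uv,float)); d=(p-[K[0,2],K[1,2]])/[K[0,0],K[1,1]]
    u=d.copy()
    for _ in range(30): u=d/(1+s['k1']*(u**2).sum(1,keepdims=True))
    return -R.T@t,(np.c_[u,np.ones(len(u))])@R
def on(s,uv,z):
    c,d=ray(s,uv); return c+d*((z-c[2])/d[:,2:3])
def proj(s,X):
    K=np.array(s['intrinsics'],float);c=np.atleast_2d(X)@np.array(s['R']).T+np.array(s['t'])
    u=c[:,:2]/c[:,2:];u=u*(1+s['k1']*(u**2).sum(1,keepdims=True)); return u*[K[0,0],K[1,1]]+[K[0,2],K[1,2]]
E
python3 - <<'E'
from h import *
for n in('top','scene'):
    s=snap(n,n+'0.png'); print(n,s['k1'],np.round(ray(s,[[320,240]])[0],3),np.round(ray(s,[[320,240]])[1],3))
print(bot.get_state())
E
```

```text
pics
top -0.04864319733452486 [0.389 0.    1.566] [[ 0.098  0.005 -0.995]]
scene -0.19793571054101894 [ 1.463 -0.011  1.288] [[-0.592  0.003 -0.806]]
{'t': 0.1, 'joint_positions': array([-1.32902148e+00,  2.87123811e-01,  1.57802224e+00,  3.07562755e-05,
        1.27860649e+00, -1.49989244e-01]), 'qd': array([ 5.08835698e-05, -3.63969192e-03, -4.36670464e-03, -4.42488140e-05,
        9.57371336e-04, -4.77212584e-04]), 'tau': array([ 6.26044566e-04, -4.07291615e+01, -2.93699849e+01, -1.36598774e-04,
        3.40009785e-03, -8.77893598e-07]), 'tcp_pos': array([ 0.25762228, -0.62324686,  0.22225888]), 'eef_rot': array([-1.07948331e-03,  9.80876670e-01,  1.94627314e-01, -3.48382571e-05]), 'ft_force': array([-0.56486924, -0.7491167 , -0.10470335]), 'wrist_torque': array([ 0.05942057, -0.0056317 , -0.00621431]), 'finger_force': 0.0, 'opening': 0.08537742779741277}
```

View pics/top0.png

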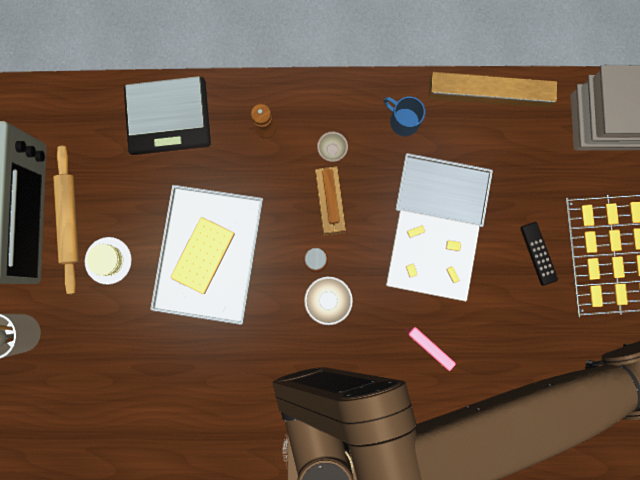

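View pics/scene0.png

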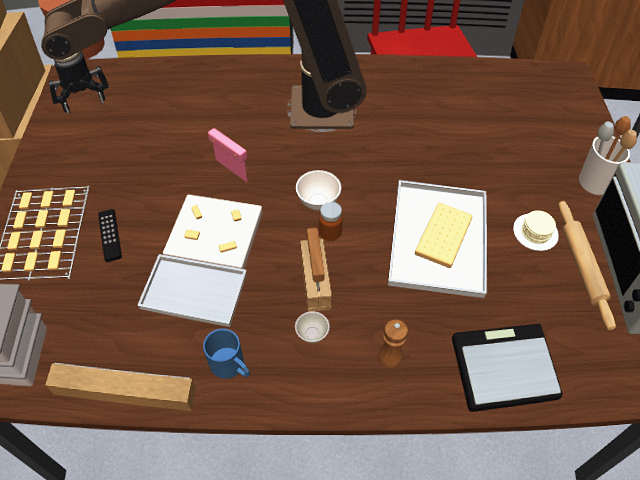

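Top view: scraper candidates are the brown handle in the wooden rest at (331,198) and the pink look-alike at (432,348). The brown one fits because it is wooden and stands in its rest. The board is at (433,254), pan (444,190), offcuts (416,231), (453,245), (411,270), (453,274), slab (203,256), jar (316,259) and bowl (328,300).

```bash
cat > m.py <<'E'
from h import *
def rect(s,m,z,roi,k=1):
    M=np.zeros_like(m);x0,y0,x1,y1=roi;M[y0:y1,x0:x1]=m[y0:y1,x0:x1]
    M=cv2.morphologyEx(M,cv2.MORPH_CLOSE,np.ones((5,5)))
    cs=[c for c in cv2.findContours(M,cv2.RETR_EXTERNAL,cv2.CHAIN_APPROX_NONE)[0] if cv2.contourArea(c)>60]
    for c in sorted(cs,key=cv2.contourArea)[::-1]:
        w=on(s,c[:,0],z)[:,:2]
        (cx,cy),(a,b),an=cv2.minAreaRect((w*1000).astype(np.float32))
        if a<b: a,b,an=b,a,an-90
        print('px',np.round(c[:,0].mean(0)),'c',round(cx,1),round(cy,1),'size',round(a,1),round(b,1),'long-axis deg',round(an,1))
E
cat > run1.py <<'E'
from m import *
s=load('top0.png'); f=np.array(s['frame']);hsv=cv2.cvtColor(f,cv2.COLOR_RGB2HSV)
yel=cv2.inRange(hsv,(20,70,150),(35,255,255))
print('slab');rect(s,yel,.025,(150,190,260,320))
print('offcuts');rect(s,yel,.042,(385,205,485,300))
w=cv2.inRange(hsv,(0,0,150),(180,45,255))|yel
for n,z,r in(('sheet',.025,(145,180,270,330)),('board+pan',.03,(380,150,500,305))): print(n);rect(s,w,z,r)
for p in((331,198),(322,180),(316,259)): print(p,hsv[p[1],p[0]])
c=cv2.resize(f[140:320,290:410],None,fx=3.3,fy=3.3,interpolation=cv2.INTER_CUBIC)
t=load('scene0.png');g=np.array(t['frame'])[200:330,270:400];g=cv2.resize(g,(400,400),interpolation=cv2.INTER_CUBIC)
o=np.zeros((600,800,3),np.uint8);o[:594,:396]=c[:594,:396];o[:400,400:]=g
cv2.imwrite('pics/crop1.png',o[:,:,::-1])
E
python3 run1.py
```

```text
slab
px [202. 255.] c 503.4 317.2 size 177.8 97.0 long-axis deg -26.2
offcuts
px [453. 245.] c 522.0 -334.0 size 33.5 23.1 long-axis deg 88.4
px [416. 231.] c 560.0 -238.0 size 42.2 18.4 long-axis deg -69.8
px [453. 274.] c 448.6 -330.2 size 40.8 15.0 long-axis deg 25.3
px [411. 270.] c 459.6 -224.1 size 29.8 20.3 long-axis deg 17.9
sheet
px [207. 254.] c 507.2 304.5 size 332.6 243.0 long-axis deg -9.0
board+pan
px [438. 226.] c 573.1 -295.9 size 352.1 231.8 long-axis deg -11.6
(331, 198) [ 14 181 161]
(322, 180) [ 17 130 171]
(316, 259) [ 90  17 185]
```

View pics/crop1.png

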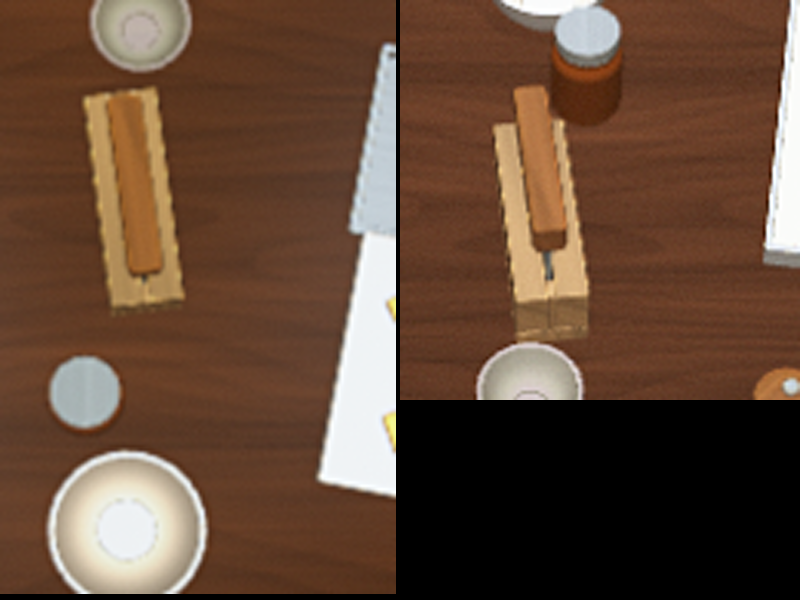

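The crop confirms the target: the brown wooden handle stands in the pale wooden rest, with blade steel visible in the slot (top pixel about (331,197)). The lidded jar sits at (316,259), well clear. Next I measure the handle, rest and board, checking each in both views.

```bash
cat > run2.py <<'E'
from m import *
s=load('top0.png'); f=np.array(s['frame']);hsv=cv2.cvtColor(f,cv2.COLOR_RGB2HSV)
han=cv2.inRange(hsv,(8,160,125),(15,255,255)); print('handle top z.134');rect(s,han,.134,(312,160,350,240))
rst=cv2.inRange(hsv,(14,60,125),(24,175,255))|han; print('rest z.065');rect(s,rst,.065,(310,160,350,240))
t=load('scene0.png');g=cv2.cvtColor(np.array(t['frame']),cv2.COLOR_RGB2HSV)
hg=cv2.inRange(g,(6,150,110),(14,255,255));print('scene handle');rect(t,hg,.134,(300,225,330,285))
yel=cv2.inRange(g,(20,60,150),(35,255,255));print('scene slab');rect(t,yel,.025,(400,190,485,280));print('scene off');rect(t,yel,.042,(160,195,262,265))
# board white vs pan grey
w=cv2.inRange(hsv,(0,0,228),(180,45,255))|cv2.inRange(hsv,(20,70,150),(35,255,255));print('board');rect(s,w,.03,(380,205,500,305))
w=cv2.inRange(g,(0,0,228),(180,45,255))|yel;print('board scene');rect(t,w,.03,(155,190,270,270))
p=cv2.inRange(hsv,(90,15,120),(125,90,227));print('pan');rect(s,p,.022,(380,150,500,235))
# offcuts in board frame
a=np.radians(-11.6);c=np.array([573.1-75.7*np.cos(a),-295.9-75.7*np.sin(a)]);print('board c',c)
for n,o in(('NE',(522,-334)),('NW',(560,-238)),('SE',(448.6,-330.2)),('SW',(459.6,-224.1))):
    d=np.array(o)-c;print(n,np.round([d@[np.cos(a),np.sin(a)],d@[-np.sin(a),np.cos(a)]]))
E
python3 run2.py
```

```text
handle top z.134
px [330. 196.] c 639.0 -17.2 size 132.0 25.4 long-axis deg 7.3
rest z.065
px [330. 199.] c 640.4 -17.4 size 167.6 57.4 long-axis deg 6.9
scene handle
px [317. 253.] c 650.2 -11.0 size 148.5 60.7 long-axis deg 15.0
scene slab
px [444. 233.] c 508.4 315.0 size 177.2 98.2 long-axis deg -26.4
scene off
px [227. 245.] c 565.5 -239.2 size 42.7 17.5 long-axis deg -70.9
px [191. 234.] c 528.5 -335.1 size 33.9 21.5 long-axis deg 80.5
board
px [436. 253.] c 507.2 -289.1 size 215.9 215.7 long-axis deg -11.5
board scene
px [209. 236.] c 526.1 -291.3 size 245.7 219.4 long-axis deg -10.3
pan
px [445. 190.] c 672.1 -317.7 size 231.3 154.2 long-axis deg 78.5
board c [ 498.94615361 -280.67840137]
NE [ 33. -48.]
NW [51. 54.]
SE [-39. -59.]
SW [-50.  48.]
```

Handle is at (639,-17) mm, yaw 7.2°, and its size (132 x 25) and the rest's centre agree with it. The offcuts fall into two lanes, board y ≈ ±50. Now I move above the handle.

arm_command(increments=[[36,-26,0,0,0,0],[36,-26,0,0,0,0],[36,-26,0,0,0,0],[36,-26,0,0,0,0],[36,-26,0,0,0,0],[36,-26,0,0,0,0],[36,-26,0,0,0,0],[36,-26,0,0,0,0],[36,-26,0,0,0,0],[36,-26,0,0,0,0]], grip=1)

```text
t: 1.35
tcp_pos: [0.4915, -0.2445, 0.223]
eef_rot: [-0.0, 0.981, 0.195, -0.0]
ft_force: [-0.3, -0.2, 0.4]
opening: 0.0856
finger_force: 0.0
```

arm_command(increments=[[36,-26,0,0,0,0],[36,-26,0,0,0,0],[36,-26,0,0,0,0],[36,-26,0,0,0,0],[36,-26,0,0,0,0],[36,-26,0,0,0,0],[8,1,0,0,0,0.13],[0,0,0,0,0,0.135],[0,0,0,0,0,0],[0,0,0,0,0,0]])

```text
t: 2.6
tcp_pos: [0.6388, -0.0174, 0.2232]
eef_rot: [-0.0, 0.998, 0.064, -0.0]
ft_force: [-0.5, -0.4, -0.1]
opening: 0.0856
finger_force: 0.0
```

```bash
cat > d.py <<'E'
from h import *
from scipy.spatial.transform import Rotation as Ro
import sys
def st():
    s=bot.get_state();q=s['eef_rot'];R=Ro.from_quat([q[1],q[2],q[3],q[0]]).as_matrix();return s,R
def delta(target,yaw=None):
    s,R=st();y=np.degrees(np.arctan2(R[1,0],R[0,0]))
    print('t',round(s['t'],2),'tcp',np.round(s['tcp_pos']*1000,1),'yaw',round(y,2),'tilt',np.round(R[:2,2],4),'F',np.round(s['ft_force'],1),'open',round(s['opening']*1000,1),'q',np.round(s['joint_positions'],2))
    print('tool delta mm',np.round(R.T@(np.array(target)-s['tcp_pos']*1000),1), '' if yaw is None else 'wz %.3f'%-np.radians(yaw-y))
E
python3 - <<'E'
from d import *
delta((639,-17.2,115),7.2)
s=snap('wrist','w1.png')
E
```

```text
t 2.6 tcp [638.8 -17.4 223.2] yaw 7.36 tilt [-0.0007  0.0001] F [-0.5 -0.4 -0.1] open 85.6 q [-0.19  0.21  1.67  0.    1.26  1.26]
tool delta mm [ 3.000e-01 -1.000e-01  1.082e+02] wz 0.003
```

View pics/w1.png

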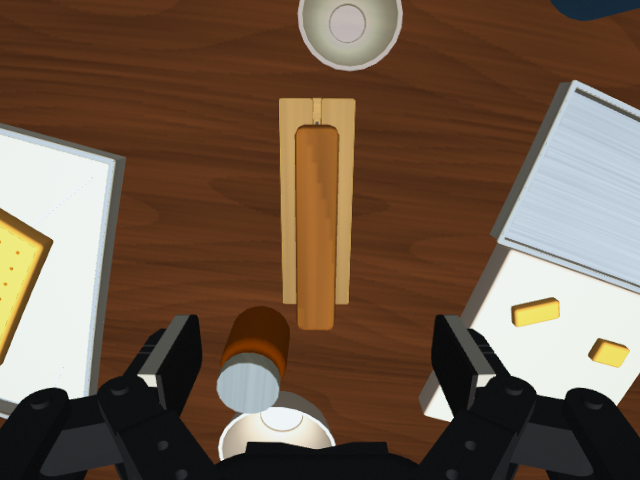

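Wrist view: the handle lies lengthwise at columns 296–338, rows 125–328, between the fingers. The jar is at (250,385), off the descent path. I check the handle by ray casting.

```bash
python3 - <<'E'
from m import *
s=load('w1.png');h=cv2.cvtColor(np.array(s['frame']),cv2.COLOR_RGB2HSV)
m=cv2.inRange(h,(6,160,125),(15,255,255));rect(s,m,.134,(288,115,345,335))
print(on(s,[[317,126],[317,328]],.134)*1000)
print('jar',on(load('top0.png'),[[316,259]],.095)*1000,'bowl',on(load('top0.png'),[[328,300]],.062)*1000)
E
```

```text
px [317. 230.] c 642.2 -18.8 size 129.3 30.1 long-axis deg 7.4
[[707.09727393  -8.04896916 134.        ]
 [578.58047687 -24.63107081 134.        ]]
jar [[486.05189601  18.39157784  95.        ]] bowl [[384.89089638 -10.7926458   62.        ]]
```

arm_command(increments=[[1,0,25,0,0,0],[0,0,25,0,0,0],[0,0,25,0,0,0],[0,0,20,0,0,0],[0,0,13,0,0,0],[0,0,0,0,0,0],[0,0,0,0,0,0]])

```text
t: 3.52
tcp_pos: [0.6408, -0.0173, 0.1166]
eef_rot: [0.0, 0.998, 0.063, 0.001]
ft_force: [-0.1, -0.2, 0.3]
opening: 0.0856
finger_force: 0.0
```

arm_command(increments=[[0,0,0,0,0,0],[0,0,0,0,0,0],[0,0,0,0,0,0],[0,0,0,0,0,0],[0,0,0,0,0,0],[0,0,0,0,0,0],[0,0,0,0,0,0],[0,0,0,0,0,0]], grip=-1)

```text
t: 4.53
tcp_pos: [0.6405, -0.0172, 0.1161]
eef_rot: [0.0, 0.998, 0.063, 0.001]
ft_force: [1.2, 0.9, 3.5]
opening: 0.0241
finger_force: 61.5
```

Gripped: 24 mm opening, 61 N. The edge is 101 mm below the TCP. Next, straight up.

arm_command(increments=[[0,0,-8,0,0,0],[0,0,-14,0,0,0],[0,0,-18,0,0,0],[0,0,-18,0,0,0],[0,0,-18,0,0,0],[0,0,-18,0,0,0],[0,0,-18,0,0,0],[0,0,-10,0,0,0],[0,0,0,0,0,0],[0,0,0,0,0,0]])

```text
t: 5.78
tcp_pos: [0.6396, -0.0171, 0.2365]
eef_rot: [-0.0, 0.998, 0.063, -0.001]
ft_force: [-0.1, -0.1, -1.8]
opening: 0.0242
finger_force: 60.8
```

```bash
python3 - <<'E'
from d import *
a=np.radians(-11.6);c=np.array([499,-280.7]);ex=np.array([np.cos(a),np.sin(a)]);ey=np.array([-ex[1],ex[0]])
for x,y in((-88,50),(115,50),(-88,-50)): print(x,y,np.round(c+x*ex+y*ey,1))
t=c-88*ex+50*ey; delta((t[0],t[1],240),78.4)
snap('wrist','w2.png');snap('scene','s2.png')
E
```

```text
-88 50 [ 422.9 -214. ]
115 50 [ 621.7 -254.8]
-88 -50 [ 402.7 -312. ]
t 5.78 tcp [639.6 -17.1 236.5] yaw 7.26 tilt [-0.0017  0.0003] F [-0.1 -0.1 -1.8] open 24.2 q [-0.19  0.2   1.65 -0.    1.29  1.26]
tool delta mm [-239.9  168.    -3.2] wz -1.242
```

View pics/s2.png

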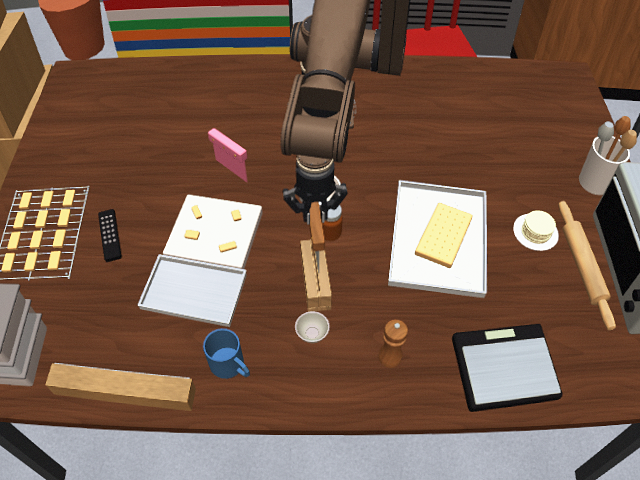

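The scraper is held upright and clear of the rest at (317,225); nothing else has moved. Now over to lane 1 behind the offcuts.

arm_command(increments=[[-15,10.5,0,0,0,0],[-30,21,0,0,0,0],[-30,21,0,0,0,0],[-30,21,0,0,0,0],[-30,21,0,0,0,0],[-30,21,0,0,0,0],[-30,21,0,0,0,0],[-30,21,0,0,0,0],[-15,10.5,0,0,0,0],[0,0,0,0,0,-0.1]])

```text
t: 7.12
tcp_pos: [0.4212, -0.2152, 0.2372]
eef_rot: [0.0, 0.994, 0.113, -0.0]
ft_force: [0.3, 0.8, -1.9]
opening: 0.0241
finger_force: 60.8
```

arm_command(increments=[[0,0,0,0,0,-0.15],[0,0,0,0,0,-0.15],[0,0,0,0,0,-0.15],[0,0,0,0,0,-0.15],[0,0,0,0,0,-0.15],[0,0,0,0,0,-0.15],[0,0,0,0,0,-0.15],[0,0,0,0,0,-0.09],[0,0,0,0,0,0],[0,0,0,0,0,0]])

```text
t: 8.38
tcp_pos: [0.4227, -0.2142, 0.2374]
eef_rot: [-0.0, 0.776, 0.631, -0.0]
ft_force: [-0.0, 0.7, -3.6]
opening: 0.0242
finger_force: 60.8
```

```bash
python3 - <<'E'
from d import *
delta((422.9,-214,240),78.4)
snap('wrist','w3.png');snap('top','t3.png')
E
```

```text
t 8.38 tcp [ 422.7 -214.2  237.4] yaw 78.21 tilt [-0.0003 -0.    ] F [-0.   0.7 -3.6] open 24.2 q [-0.68 -0.18  2.04 -0.    1.28 -0.48]
tool delta mm [ 0.3  0.2 -2.6] wz -0.003
```

View pics/w3.png

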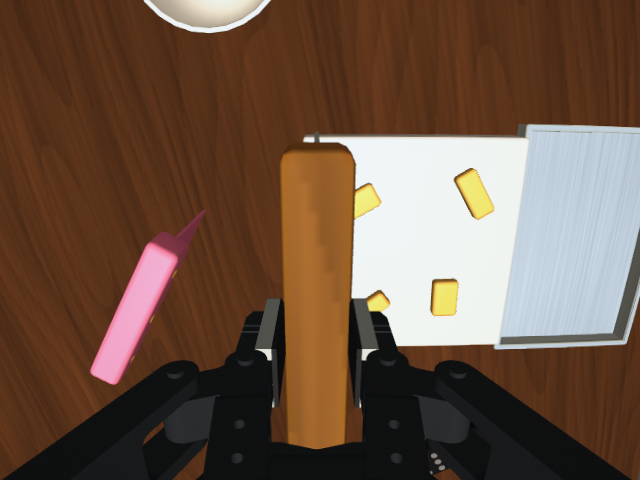

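Wrist view: the blade is parallel to the board's near edge (blade tip at (317,137), edge near column 305). Offcuts are at (367,200), (476,194), (376,302) and (445,297), all ahead of the blade. Now I descend.

arm_command(increments=[[0,0,15,0,0,0],[0,0,20,0,0,0],[0,0,20,0,0,0],[0,0,20,0,0,0],[0,0,15,0,0,0],[0,0,8,0,0,0],[0,0,4,0,0,0],[0,0,0,0,0,0],[0,0,0,0,0,0],[0,0,0,0,0,0]])

```text
t: 9.72
tcp_pos: [0.4236, -0.2144, 0.1362]
eef_rot: [0.001, 0.775, 0.631, 0.0]
ft_force: [0.6, -0.5, -3.2]
opening: 0.0244
finger_force: 60.8
```

arm_command(increments=[[0,0,2,0,0,0],[0,5,0,0,0,0],[0,10,0,0,0,0],[0,10,0,0,0,0],[0,10,0,0,0,0],[0,10,0,0,0,0],[0,10,0,0,0,0],[0,10,0,0,0,0],[0,10,0,0,0,0],[0,10,0,0,0,0]])

```text
t: 10.98
tcp_pos: [0.5071, -0.2315, 0.1335]
eef_rot: [-0.0, 0.775, 0.631, 0.0]
ft_force: [-0.6, -0.4, -2.3]
opening: 0.0245
finger_force: 60.8
```

arm_command(increments=[[0,10,0,0,0,0],[0,10,0,0,0,0],[0,10,0,0,0,0],[0,10,0,0,0,0],[0,10,0,0,0,0],[0,10,0,0,0,0],[0,10,0,0,0,0],[0,10,0,0,0,0],[0,10,0,0,0,0],[0,10,0,0,0,0]])

```text
t: 12.22
tcp_pos: [0.6051, -0.2518, 0.1335]
eef_rot: [0.0, 0.775, 0.631, 0.0]
ft_force: [0.3, 0.3, -2.3]
opening: 0.0239
finger_force: 60.8
```

arm_command(increments=[[0,10,0,0,0,0],[0,10,0,0,0,0],[0,5,0,0,0,0],[0,0,0,0,0,0],[0,0,0,0,0,0]])

```text
t: 12.85
tcp_pos: [0.6307, -0.2572, 0.136]
eef_rot: [0.002, 0.775, 0.631, 0.001]
ft_force: [0.3, 0.5, 5.6]
opening: 0.0244
finger_force: 61.8
```

```bash
python3 - <<'E'
from d import *
delta((402.7,-312,170),78.4)
snap('wrist','w4.png');snap('scene','s4.png')
E
```

```text
t 12.85 tcp [ 630.7 -257.2  136. ] yaw 78.31 tilt [ 0.0048 -0.0019] F [0.3 0.5 5.6] open 24.4 q [-0.54  0.37  1.63  0.    1.13 -0.33]
tool delta mm [ -99.9 -212.   -35. ] wz -0.002
```

View pics/w4.png

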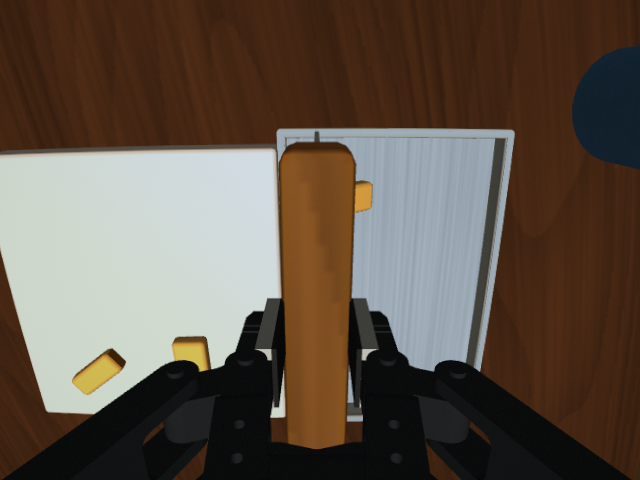

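Wrist view: lane 1 is cleared, with one offcut visible in the pan at (363,196). The blade reads about 8 N upward, so it probably presses on a piece tipped in the pan under it. I lift and look.

arm_command(increments=[[0,0,-10,0,0,0],[0,0,-15,0,0,0],[0,0,-15,0,0,0],[0,-25,-10,0,0,0],[0,-30,0,0,0,0],[0,-30,0,0,0,0],[0,-30,0,0,0,0],[0,-15,0,0,0,0],[0,0,0,0,0,0],[0,0,0,0,0,0]])

```text
t: 14.2
tcp_pos: [0.5025, -0.2308, 0.1841]
eef_rot: [0.001, 0.775, 0.631, 0.0]
ft_force: [0.6, 0.8, -2.8]
opening: 0.0243
finger_force: 60.8
```

```bash
python3 - <<'E'
from d import *
delta((402.7,-312,170),78.4)
w=snap('wrist','w5.png');s=snap('scene','s5.png')
g=cv2.resize(np.array(s['frame'])[180:330,120:270],(400,400),interpolation=cv2.INTER_CUBIC)
o=np.zeros((400,800,3),np.uint8);o[:,400:]=g;o[:300,:400]=cv2.resize(np.array(w['frame']),(400,300))
cv2.imwrite('pics/c5.png',o[:,:,::-1])
E
```

```text
t 14.2 tcp [ 502.5 -230.8  184.1] yaw 78.31 tilt [ 0.0015 -0.0008] F [ 0.6  0.8 -2.8] open 24.3 q [-0.61  0.05  1.92  0.    1.17 -0.41]
tool delta mm [-99.7 -81.3  14. ] wz -0.002
```

View pics/c5.png

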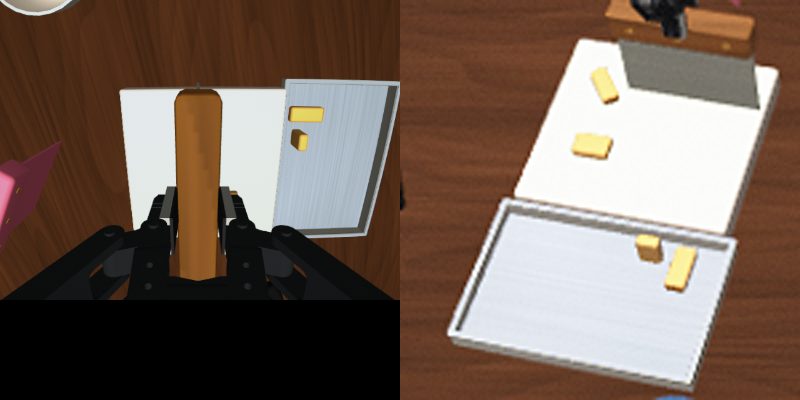

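Both lane 1 pieces are in the pan (crop (650,248) stands on end, (680,268) lies flat). The other two are still on the board at crop (604,85) and (592,146). Now to lane 2.

arm_command(increments=[[-15,-12,0,0,0,0],[-25,-20,0,0,0,0],[-25,-20,0,0,0,0],[-25,-20,0,0,0,0],[-10,-9,10,0,0,0],[0,0,15,0,0,0],[0,0,14,0,0,0],[0,0,8,0,0,0],[0,0,2,0,0,0],[0,0,0,0,0,0]])

```text
t: 15.55
tcp_pos: [0.4024, -0.3118, 0.1346]
eef_rot: [0.0, 0.775, 0.632, 0.0]
ft_force: [-0.2, 0.3, -2.3]
opening: 0.0242
finger_force: 60.8
```

```bash
python3 - <<'E'
from d import *
delta((402.7,-312,133.6),78.4)
E
```

```text
t 15.55 tcp [ 402.4 -311.8  134.6] yaw 78.35 tilt [ 0.0002 -0.0001] F [-0.2  0.3 -2.3] open 24.2 q [-0.86  0.01  2.06  0.    1.07 -0.66]
tool delta mm [-0.2  0.4  1. ] wz -0.001
```

arm_command(increments=[[0,5,1,0,0,0],[0,10,0,0,0,0],[0,10,0,0,0,0],[0,10,0,0,0,0],[0,10,0,0,0,0],[0,10,0,0,0,0],[0,10,0,0,0,0],[0,10,0,0,0,0],[0,10,0,0,0,0],[0,10,0,0,0,0]])

```text
t: 16.8
tcp_pos: [0.4956, -0.3312, 0.1335]
eef_rot: [-0.0, 0.775, 0.631, -0.0]
ft_force: [-1.4, 0.0, -2.7]
opening: 0.0239
finger_force: 60.8
```

arm_command(increments=[[0,10,0,0,0,0],[0,10,0,0,0,0],[0,10,0,0,0,0],[0,10,0,0,0,0],[0,10,0,0,0,0],[0,10,0,0,0,0],[0,10,0,0,0,0],[0,10,0,0,0,0],[0,10,0,0,0,0],[0,10,0,0,0,0]])

```text
t: 18.05
tcp_pos: [0.5936, -0.3515, 0.1335]
eef_rot: [0.0, 0.775, 0.631, 0.0]
ft_force: [-0.6, 0.7, -2.6]
opening: 0.0239
finger_force: 60.8
```

arm_command(increments=[[0,6,0,0,0,0],[0,0,0,0,0,0],[0,0,-10,0,0,0],[0,0,-20,0,0,0],[0,0,-20,0,0,0],[0,-30,-20,0,0,0],[0,-40,-20,0,0,0],[0,-40,-10,0,0,0],[0,-20,0,0,0,0],[0,0,0,0,0,0]])

```text
t: 19.3
tcp_pos: [0.471, -0.3265, 0.2359]
eef_rot: [0.002, 0.776, 0.631, 0.0]
ft_force: [0.1, -0.8, -2.7]
opening: 0.0242
finger_force: 60.8
```

```bash
python3 - <<'E'
from d import *
delta((504,316.5,240),63.8)
w=snap('wrist','w6.png');s=snap('scene','s6.png')
g=cv2.resize(np.array(s['frame'])[180:330,120:270],(400,400),interpolation=cv2.INTER_CUBIC)
o=np.zeros((400,800,3),np.uint8);o[:,400:]=g;o[:300,:400]=cv2.resize(np.array(w['frame']),(400,300))
cv2.imwrite('pics/c6.png',o[:,:,::-1])
E
```

```text
t 19.3 tcp [ 471.  -326.5  235.9] yaw 78.25 tilt [ 0.0025 -0.0024] F [ 0.1 -0.8 -2.7] open 24.2 q [-0.78  0.05  1.82  0.    1.27 -0.58]
tool delta mm [636.2 -98.7  -5.5] wz 0.252
```

View pics/c6.png

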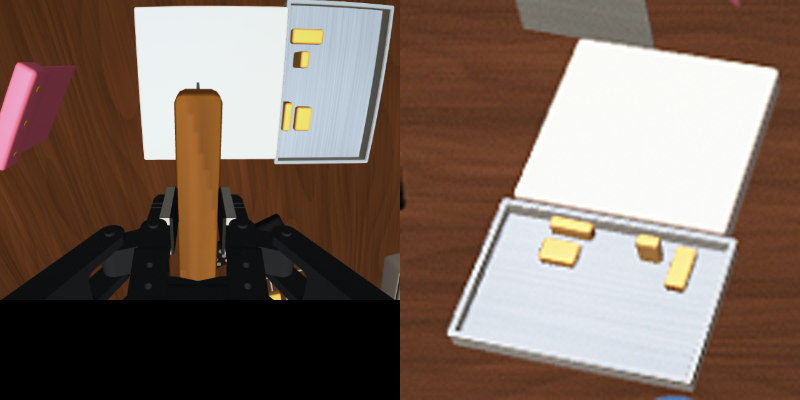

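All four offcuts are in the pan: flat at crop (560,252) and (680,268), on edge against the near wall at (572,227), on end at (650,248). I triangulate the wall one to check its position.

```bash
python3 - <<'E'
from d import *
w=load('w6.png');s=load('s6.png')
a=np.radians(-11.6);ex=np.array([np.cos(a),np.sin(a)]);ey=np.array([-ex[1],ex[0]]);P=np.array([671.9,-316.5])
def mids(s,roi):
    h=cv2.cvtColor(np.array(s['frame']),cv2.COLOR_RGB2HSV);m=cv2.inRange(h,(18,70,120),(35,255,255));x0,y0,x1,y1=roi;z=np.zeros_like(m);z[y0:y1,x0:x1]=m[y0:y1,x0:x1]
    n,l,st,c=cv2.connectedComponentsWithStats(z);return [(c[i],st[i]) for i in range(1,n) if st[i,4]>15]
for nm,q,roi in(('wrist',w,(440,0,640,260)),('scene',s,(120,250,270,330))):
    for c,b in mids(q,roi):
        for z in(.015,.022): 
            p=on(q,[c],z)[0,:2]*1000-P;print(nm,np.round(c),b[2:],z,np.round([p@ex,p@ey],1))
E
```

```text
wrist [491.  58.] [  51   25 1146] 0.015 [-43.8  70.2]
wrist [491.  58.] [  51   25 1146] 0.022 [-46.7  69.5]
wrist [487.  95.] [ 15  27 344] 0.015 [-44.6  39.2]
wrist [487.  95.] [ 15  27 344] 0.022 [-47.5  39.1]
wrist [460. 187.] [ 16  44 529] 0.015 [-61.4 -42.6]
wrist [460. 187.] [ 16  44 529] 0.022 [-63.9 -41.1]
wrist [485. 190.] [ 28  39 900] 0.015 [-37.3 -44.9]
wrist [485. 190.] [ 28  39 900] 0.022 [-40.3 -43.4]
scene [184. 264.] [16  6 60] 0.015 [-60.9 -46.5]
scene [184. 264.] [16  6 60] 0.022 [-56.6 -43.7]
scene [179. 274.] [ 15  10 105] 0.015 [-30.1 -47.6]
scene [179. 274.] [ 15  10 105] 0.022 [-26.  -44.8]
scene [212. 270.] [ 9  5 34] 0.015 [-58.3  30.7]
scene [212. 270.] [ 9  5 34] 0.022 [-54.   33.1]
scene [225. 280.] [ 12  16 110] 0.015 [-37.2  69.4]
scene [225. 280.] [ 12  16 110] 0.022 [-33.1  71.5]
```

All are well inside and low. Now I carry the scraper at edge height ≈ 145 mm over the jar to the slab.

arm_command(increments=[[10,-1.5,-5,0,0,0],[20,-3,-5,0,0,0],[32,-5,0,0,0,0],[36,-5.6,0,0,0,0],[36,-5.6,0,0,0,0],[36,-5.6,0,0,0,0],[36,-5.6,0,0,0,0],[36,-5.6,0,0,0,0],[36,-5.6,0,0,0,0],[36,-5.6,0,0,0,0]])

```text
t: 20.65
tcp_pos: [0.4872, -0.0063, 0.244]
eef_rot: [0.0, 0.775, 0.632, 0.0]
ft_force: [0.4, 0.4, -2.4]
opening: 0.0241
finger_force: 60.8
```

arm_command(increments=[[36,-5.6,0,0,0,0],[36,-5.6,0,0,0,0],[36,-5.6,0,0,0,0],[36,-5.6,0,0,0,0],[36,-5.6,0,0,0,0],[36,-5.6,0,0,0,0],[36,-5.6,0,0,0,0],[36,-5.6,0,0,0,0],[22,-3.4,0,0,0,0],[12,-1.8,0,0,0,0]])

```text
t: 21.9
tcp_pos: [0.5031, 0.3179, 0.2436]
eef_rot: [0.0, 0.775, 0.632, -0.0]
ft_force: [-0.0, -1.0, -2.0]
opening: 0.0241
finger_force: 60.8
```

arm_command(increments=[[0,0,0,0,0,0.06],[0,0,0,0,0,0.1],[0,0,0,0,0,0.092],[0,0,0,0,0,0],[0,0,0,0,0,0],[0,0,0,0,0,0]])

```text
t: 22.65
tcp_pos: [0.5037, 0.3164, 0.2436]
eef_rot: [0.0, 0.849, 0.529, -0.0]
ft_force: [0.4, -0.4, -2.4]
opening: 0.0243
finger_force: 60.8
```

```bash
python3 - <<'E'
from m import *
from d import *
delta((504,316.5,200),63.8)
w=snap('wrist','w7.png');s=snap('scene','s7.png');t=snap('top','t7.png')
h=cv2.cvtColor(np.array(w['frame']),cv2.COLOR_RGB2HSV)
cv2.imwrite('pics/c7.png',np.hstack([cv2.resize(np.array(w['frame']),(400,300)),cv2.resize(np.array(s['frame'])[130:310,370:610],(400,300))])[:,:,::-1])
# far side of slab: corner list
m=cv2.inRange(h,(20,70,120),(35,255,255));c=max(cv2.findContours(m,0,1)[0],key=cv2.contourArea)
print(cv2.approxPolyDP(c,6,True)[:,0].tolist())
E
```

```text
t 22.65 tcp [503.7 316.4 243.6] yaw 63.9 tilt [ 0.     -0.0001] F [ 0.4 -0.4 -2.4] open 24.3 q [ 0.39  0.1   1.76 -0.    1.29  0.85]
tool delta mm [ 0.2  0.2 43.6] wz 0.002
[[218, 140], [223, 240], [280, 242], [279, 159], [289, 144], [314, 140]]
```

View pics/c7.png

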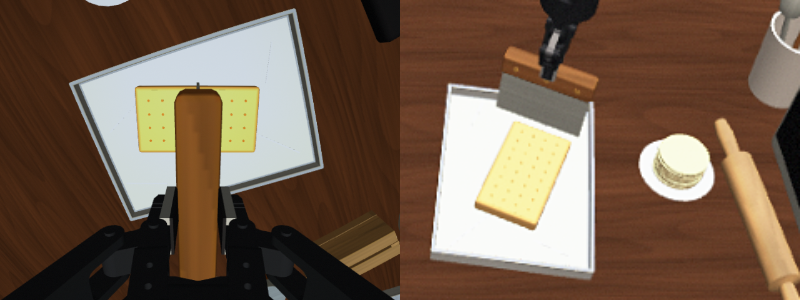

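Wrist view: the slab spans about columns 218–414, rows 140–242, with the blade at column 317, about its middle. The scene view shows the blade upright across the slab. I check slab corners and blade edge by rays.

```bash
python3 - <<'E'
from d import *
w=load('w7.png');h=cv2.cvtColor(np.array(w['frame']),cv2.COLOR_RGB2HSV)
m=cv2.inRange(h,(20,70,150),(35,255,255)); m[:,270:365]=0
n,l,s,c=cv2.connectedComponentsWithStats(m)
pts=[]
for i in range(1,n):
    if s[i,4]>1500: print(s[i]); pts.append(np.argwhere(l==i)[:,::-1])
P=on(w,np.vstack(pts),.025)[:,:2]*1000
(cx,cy),sz,an=cv2.minAreaRect(P.astype(np.float32));print('slab wrist',cx,cy,sz,an)
y=np.radians(63.9);ey=np.array([np.cos(y),np.sin(y)]);T=np.array([503.7,316.4])
for z in(.1426,):
    for k in(-65,65): print('pred edge ends scene',proj(load('s7.png'),[*( (T+k*ey)/1000),z]))
s7=load('s7.png');print(on(s7,[[428,188],[479,211]],.1426)*1000, [T+k*ey for k in(-65,65)])
f=cv2.cvtColor(np.array(s7['frame']),cv2.COLOR_RGB2HSV);b=np.array(s7['frame']).astype(int)
print([b[r,455].tolist() for r in range(186,206)])
E
```

```text
[ 217  140   53  103 5098]
[ 365  140   50  104 4697]
slab wrist 503.67437744140625 319.5221252441406 (96.1678237915039, 175.8011474609375) 63.791683197021484
pred edge ends scene [[427.81804211 192.1932675 ]]
pred edge ends scene [[477.75840175 210.53362559]]
[[461.39469674 259.97661752 142.6       ]
 [533.72329333 377.63827883 142.6       ]] [array([475.10395396, 258.02820758]), array([532.29604604, 374.77179242])]
[[114, 109, 103], [115, 111, 101], [113, 109, 99], [117, 113, 103], [116, 113, 104], [118, 112, 105], [117, 114, 104], [111, 105, 97], [112, 107, 99], [110, 106, 99], [117, 114, 104], [115, 112, 103], [113, 108, 101], [116, 113, 104], [117, 114, 104], [117, 113, 104], [108, 104, 95], [116, 114, 104], [193, 193, 182], [255, 255, 255]]
```

Everything agrees: the slab centre is within about 3 mm of the TCP, yaw 63.8° vs 63.9°, and the edge height is as expected. I descend in two steps.

arm_command(increments=[[1,-0.8,12,0,0,0],[0,0,16,0,0,0],[0,0,16,0,0,0],[0,0,16,0,0,0],[0,0,14,0,0,0],[0,0,10,0,0,0],[0,0,4,0,0,0],[0,0,2,0,0,0],[0,0,0,0,0,0],[0,0,0,0,0,0]])

```text
t: 24.05
tcp_pos: [0.5037, 0.318, 0.1541]
eef_rot: [0.0, 0.849, 0.529, 0.001]
ft_force: [0.6, 0.0, -2.5]
opening: 0.0242
finger_force: 60.8
```

```bash
python3 - <<'E'
from d import *
delta((503.5,317.5,136.5),63.8)
w=snap('wrist','w8.png');s=snap('scene','s8.png')
cv2.imwrite('pics/c8.png',np.hstack([cv2.resize(np.array(w['frame']),(400,300)),cv2.resize(np.array(s['frame'])[170:290,380:540],(400,300))])[:,:,::-1])
E
```

```text
t 24.05 tcp [503.7 318.  154.1] yaw 63.87 tilt [0.001  0.0004] F [ 0.6  0.  -2.5] open 24.2 q [0.39 0.18 1.84 0.   1.12 0.85]
tool delta mm [-0.5 -0.  17.6] wz 0.001
```

View pics/c8.png

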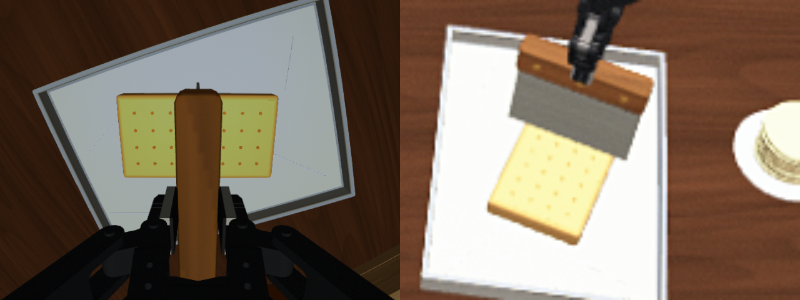

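Centred: the slab spans crop columns 117–278 (middle 197.5) and the blade tip is at 198, well clear above. Now the last few millimetres.

arm_command(increments=[[0,0,5,0,0,0],[0,0,4,0,0,0],[0,0,4,0,0,0],[0,0,3,0,0,0],[0,0,1,0,0,0],[0,0,0,0,0,0],[0,0,0,0,0,0],[0,0,0,0,0,0],[0,0,0,0,0,0]])

```text
t: 25.28
tcp_pos: [0.5035, 0.3178, 0.1367]
eef_rot: [0.0, 0.849, 0.529, 0.0]
ft_force: [0.2, -0.3, -1.6]
opening: 0.0243
finger_force: 60.8
```

```bash
python3 - <<'E'
from d import *
delta((503.5,317.5,136.5),63.8)
s=snap('scene','s9.png');w=snap('wrist','w9.png')
y=np.radians(63.8);ey=np.array([np.cos(y),np.sin(y)]);T=bot.get_state()['tcp_pos']
for k in(-.065,0,.065): print(np.round([proj(s,[*(T[:2]+k*ey),T[2]-d])[0] for d in(.101,.091,.111)],1).tolist())
cv2.imwrite('pics/c9.png',np.hstack([cv2.resize(np.array(w['frame']),(400,300)),cv2.resize(np.array(s['frame'])[200:260,410:490],(400,300),interpolation=cv2.INTER_CUBIC)])[:,:,::-1])
E
```

```text
t 25.27 tcp [503.5 317.8 136.7] yaw 63.87 tilt [0.0002 0.0001] F [ 0.2 -0.3 -1.6] open 24.3 q [0.39 0.2  1.85 0.   1.09 0.85]
tool delta mm [-0.3  0.2  0.2] wz 0.001
[[422.6, 219.0], [423.1, 216.6], [422.0, 221.3]]
[[446.0, 227.8], [446.6, 225.4], [445.4, 230.2]]
[[469.7, 236.8], [470.5, 234.5], [468.9, 239.1]]
```

View pics/c9.png

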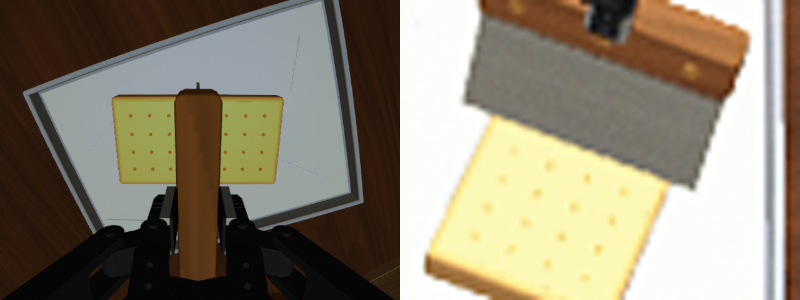

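The scraper hangs square over the slab's middle, edge about 1 cm above it: scene edge ends (423,220) and (469,238) against predicted (423,219) and (470,237). No contact force shows, so I hand it in.

```bash
python3 -c "
from bench import bot
print(bot.finish_job())"
```

```text
the job is handed in; nothing more can be done
None
```

The job is handed in: all four offcuts are in the scrap pan, and the gripper is holding the scraper square across the slab's middle, its edge about 1 cm above the top. No verdict was returned.

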